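# Weigh off rolls and hold the scale's swivel plunger out

### The job

Lay crusty rolls from the wooden board into the pan of the counter scale, one at a time, until the pan's pointer comes to rest between the two marks on the scale's post, and leave the remaining rolls on the board; set them down softly, so that the pan never hits its bottom stop. Then grip the sprung plunger knob at the scale's foot, pull it fully back out of its hole in the swivel drum and finish while still holding it there, so that I can turn the scale to the customer. Leave the jar, the mug and the brush where they are.

Things in the scene. Friction and masses are not known exactly. Their poses are not given: they have to be found in the camera images.
- scale: Counter scale, fixed (does not turn in this task). Origin: centre of its foot's underside; z up, x along the pan's long side, plunger on its -y side. Steel drum (radius 80 mm, top 58 mm up) on a 220 x 200 x 14 mm foot. Plunger bracket: 34 mm wide, y -103 to -115 mm, 58 mm high. A white post with two black marks (12 x 26 mm, top 183 mm up) stands at x 160, y 20 mm, beyond the pan's +x end.
- pan (a joint): How far the sprung pan has sunk, m: 0 empty (floor 140 mm above the counter), grows downwards, bottom stop 0.062. Spring 50 N/m, damped, settles in 1 s: one roll sinks it 11 to 18 mm. A black pointer at the pan's +x end runs down the post's +x face: at the upper mark at 0.031, at the lower at 0.051. Two or three rolls bring it between the marks, depending on their weights.
- pan_floor (a point): Centre of the upper face of the pan's floor (sinks with the pan), axes as the scale's, above the scale's origin. Flat aluminium pan, 268 mm (x) by 130 mm (y) outside, rim 3 mm thick, 7.5 mm above the floor; stays level wherever it is loaded. The pointer stands out of its +x end, up to 14 mm above the floor.
- plunger (a joint): How far the plunger is pulled out, in m: 0 seated in the drum's hole, 0.012 pin tip just out of the hole, 0.024 fully back against its stop. Spring-loaded home: 4 N at 0, 9 N at 0.024.
- plunger_knob (a point): Centre of the plunger's black cylindrical knob, diameter 24 mm, 28 mm long, axis level along the scale's y; moves with it. 40 mm above the counter; seated, it is 137 mm from the scale's origin along -y. Pulled level along the scale's -y, away from the drum. Its inner end is 8 mm clear of the bracket when seated; free space on both x sides for fingers from above.
- board: Wooden board 260 (x) by 240 (y) by 18 mm lying on the counter, fixed. Origin: centre of its underside; top at z = 18 mm. The four rolls lie on it.
- roll0: Crusty bread roll, rigid, 82 mm long (its x axis), 45 mm wide (its y axis), 43 mm high, with a flat bottom; origin: centre of its underside, z up. Weight 56 to 94 g, each different. One of four alike.
- roll1: Crusty bread roll, rigid, 82 mm long (its x axis), 45 mm wide (its y axis), 43 mm high, with a flat bottom; origin: centre of its underside, z up. Weight 56 to 94 g, each different. One of four alike.
- roll2: Crusty bread roll, rigid, 82 mm long (its x axis), 45 mm wide (its y axis), 43 mm high, with a flat bottom; origin: centre of its underside, z up. Weight 56 to 94 g, each different. One of four alike.
- roll3: Crusty bread roll, rigid, 82 mm long (its x axis), 45 mm wide (its y axis), 43 mm high, with a flat bottom; origin: centre of its underside, z up. Weight 56 to 94 g, each different. One of four alike.
- jar: Bystander: closed amber jar, diameter 64 mm, 100 mm high, origin under its centre, on the counter. Leave alone.
- mug: Bystander: white mug, diameter 80 mm, 90 mm high, handle at +y, origin under its centre. Leave alone.
- brush: Bystander: brush 200 mm long, along its x axis, lying on the counter. Leave alone.
There are look-alikes about, which are no part of the job. What is shaped like the roll3 but blue or red is not meant.

How it is judged:
On the way, in this order (a step that is already met when the one before it is completed fails the run):
1. the pan, loaded with rolls and not touched by the robot, rests with its pointer between the marks (value of joint pan between 0.028 and 0.0525 m and velocity of joint pan between -0.01 and 0.01 m/s and contact force between each of the arm, the fingers and roll0 below 0.1 N and contact force between each of the arm, the fingers and roll1 below 0.1 N and contact force between each of the arm, the fingers and roll2 below 0.1 N and contact force between each of the arm, the fingers and roll3 below 0.1 N and contact force between each of the arm, the fingers and pan below 0.1 N and ((x of roll0 in the frame of pan_floor between -0.128 and 0.128 m and y of roll0 in the frame of pan_floor between -0.06 and 0.06 m and z of roll0 in the frame of pan_floor between -0.006 and 0.06 m) or (x of roll0 in the frame of board between -0.13 and 0.13 m and y of roll0 in the frame of board between -0.12 and 0.12 m and z of roll0 in the frame of board between 0.012 and 0.03 m)) and ((x of roll1 in the frame of pan_floor between -0.128 and 0.128 m and y of roll1 in the frame of pan_floor between -0.06 and 0.06 m and z of roll1 in the frame of pan_floor between -0.006 and 0.06 m) or (x of roll1 in the frame of board between -0.13 and 0.13 m and y of roll1 in the frame of board between -0.12 and 0.12 m and z of roll1 in the frame of board between 0.012 and 0.03 m)) and ((x of roll2 in the frame of pan_floor between -0.128 and 0.128 m and y of roll2 in the frame of pan_floor between -0.06 and 0.06 m and z of roll2 in the frame of pan_floor between -0.006 and 0.06 m) or (x of roll2 in the frame of board between -0.13 and 0.13 m and y of roll2 in the frame of board between -0.12 and 0.12 m and z of roll2 in the frame of board between 0.012 and 0.03 m)) and ((x of roll3 in the frame of pan_floor between -0.128 and 0.128 m and y of roll3 in the frame of pan_floor between -0.06 and 0.06 m and z of roll3 in the frame of pan_floor between -0.006 and 0.06 m) or (x of roll3 in the frame of board between -0.13 and 0.13 m and y of roll3 in the frame of board between -0.12 and 0.12 m and z of roll3 in the frame of board between 0.012 and 0.03 m))), for 0.4 s.
2. the plunger is pulled fully back by the fingers (value of joint plunger above 0.019 m and contact force between the fingers and plunger above 2 N), for 0.2 s.
At the end, for the whole second after the job is handed in: The program ends holding: the fingers hold the plunger knob (over 2 N) at least 19 mm out of its 24 mm travel; the pan rests between the marks (sunk 28 to 52.5 mm; the marks stand at 31 and 51 mm), carrying rolls only and untouched by the robot; every roll lies either in the pan or on the board (all of step 1 and all of step 2); the arm keeps its last pose, push and grip.
It fails at once if the pan is driven down to its bottom stop (value of joint pan above 0.0595 m).
It fails at once if jar, mug or brush disturbed (moved over 40 mm, or jar or mug tipped over) (distance of any of jar, mug, brush from where it was at the start of the episode above 0.04 m or angle between any of jar, mug's own z axis and vertical above 0.5 rad).
It also fails if it takes over 70 s, if anything falls off the work surface, if the arm or the gripper's body presses on something with over 40 N, if the wrist force passes 120 N, or if a joint passes its speed limit or range.

### The arm

A 7-joint arm with a two-finger parallel gripper is mounted at the origin on the work surface. World frame = base frame: x ahead of the robot, y to its left, z up, the work surface at z = 0. Lengths are in m, angles in rad, forces in N, time in s.
With the tool pointing down it reaches from about 0.4 to 0.85 m from the base axis. Payload 4.5 kg.
Tool frame: the origin (TCP) lies at the very end of the fingers, on their centre line; the grasp point (between the pads) lies 19 mm behind it; z points along the fingers, y is the line along which they close (so a half turn about z gives the same grasp; the last joint's range is limited). The gripper opens to 85 mm and grips with 20 to 120 N. Pads are 22 mm wide; open, the fingers measure 114 mm over their backs; the gripper's body (76 mm by 85 mm) begins 54 mm behind the grasp point. The pads swing forward as they close: fully open they stand 13 mm farther back than shut.
Start: joints at [1.281, 0.689, -0.195, 1.565, 0.157, 0.902, -0.215], TCP at [0.199, -0.593, 0.208] pointing down, gripper open.
Joint ranges: [-3.01, 3.01], [-0.46, 2.08], [-1.47, 1.51], [0.13, 2.56], [-1, 4.14], [0.04, 2.09], [-2.66, 2.66]. Speed limits (rad/s): [2.57, 2.57, 3.14, 3.14, 3.14, 3.14, 3.14].

### API

Orientations are given as a rotation vector (axis times angle).
In Python, from workcell import ctrl gives the robot as it stands.
- The arm moves only by the shell command python3 -m handwheel 'ROWS' [OPENING] [FORCE]. ROWS is JSON, a list of rows, each an object of numbers: "tx", "ty", "tz": the shift along the tool's x, y, z in mm; "ax", "ay", "az": the turn, a rotation vector about the tool's x, y, z in rad. In form: [{"tx": .., "ty": .., "tz": .., "ax": .., "ay": .., "az": ..}, ...]. A call has 1 to 8 rows; each row is the pose to reach, as a shift and turn from the pose commanded when the call began, along the tool's axes at that moment; what a row does not reach only later rows make up. A row lasts 1/8 s, in which the tool goes at most 62.5 mm and 10.7 degrees, less where a joint would pass 70% of its speed; a pose out of reach is approached as far as the arm can. A call with a gripper value outside its range is refused whole. OPENING is the opening, from 0 (shut) to 1 (fully open), set as the call begins (- or left out, the last holds). The fingers move at their own pace and stop on an object; FORCE is the grip in N (left out, the last holds). Time passes only in rows, so rows that repeat a pose let the fingers close. It gives the time, the measured TCP pose, the force, the opening and the grip force at its end, in the units of the state.
- ctrl.get_state(): the state, without advancing time (a new reading comes with each control period).
- ctrl.get_image(name): name is "side" or "top"; returns a dict with "color" (420x560x3 uint8, blue, green, red), "intrinsics" (3x3 intrinsics, pixels), "world_from_camera" (4x4, takes a point from camera to world coordinates). Camera axes: x right, y up, looking along -z (the intrinsics and any distortion apply to the point x, -y, -z); pixel columns grow to the right and rows downward; lengths in m; the calibration is good to about 2 mm. A picture is of the moment at which its call begins. There is no depth.
- ctrl.job_done(): hands the job in; it is judged then, once.
The state is a dict: "time_s": time; "joint_pos": joint angles; "joint_velocities": joint speeds; "joint_torque": joint torques, N m; "ee_pos": TCP position; "tcp_rot": TCP orientation; "contact_force": force on the tool from outside, world axes, zero at the start; "moment": the same for the moment, N m; "opening": opening from 0.0 (shut) to 1.0 (fully open); "grip_force": force on a finger pad.
Only numpy, scipy, OpenCV 4.12 (cv2) and the standard library are available. Lean on these libraries where they do the work, as an engineer would, in place of code of your own. Each camera call takes 0.05 s, during which the arm holds its last target. There are 200 camera calls.

## Working session

There is one attempt and no reset: what is moved stays moved. The work goes in short steps, Python scripts to look and compute and a shell command to move; the robot and the scene stay as the last step left them, time stands still between calls to the robot, and variables do not carry over. Pictures are saved under pics/ and viewed, at most 10 in all, crops included, and the job is handed in when it is done.

```bash
mkdir -p pics
cat > h.py <<'E'
import numpy as np, cv2
from scipy.spatial.transform import Rotation as R
from workcell import ctrl
def ray(im,u,v):
    K=np.array(im["intrinsics"]);T=np.array(im["world_from_camera"])
    d=np.linalg.inv(K)@[u,v,1]; d=T[:3,:3]@[d[0],-d[1],-d[2]]
    return T[:3,3],d
def plane(im,u,v,z):
    o,d=ray(im,u,v); return o+d*(z-o[2])/d[2]
def proj(im,p):
    K=np.array(im["intrinsics"]);T=np.array(im["world_from_camera"])
    c=T[:3,:3].T@(np.array(p)-T[:3,3]); q=K@[c[0],-c[1],-c[2]]; return q[:2]/q[2]
def st():
    s=ctrl.get_state(); return s
def delta(p,tz_yaw=None):
    "shift in tool axes (mm) from measured pose to world point p"
    s=ctrl.get_state(); r=R.from_rotvec(s["tcp_rot"])
    return np.round(1000*r.inv().apply(np.array(p)-s["ee_pos"]),1)
E
python3 - <<'E'
from h import *
for n in ("side","top"):
    im=ctrl.get_image(n); cv2.imwrite(f"pics/{n}0.png",im["color"]); 
    print(n,np.round(im["world_from_camera"],3).tolist(),np.round(im["intrinsics"],1).tolist())
s=st(); print({k:np.round(v,3).tolist() for k,v in s.items()}); print(R.from_rotvec(s["tcp_rot"]).as_matrix().round(3))
E
```

```text
side [[-0.809, 0.449, -0.38, 0.004], [-0.588, -0.629, 0.508, 0.684], [-0.011, 0.634, 0.773, 1.142], [0.0, 0.0, 0.0, 1.0]] [[453.9, 0.0, 286.8], [0.0, 453.9, 214.0], [0.0, 0.0, 1.0]]
top [[-0.009, 0.997, -0.074, 0.424], [-1.0, -0.008, 0.018, -0.012], [0.017, 0.074, 0.997, 1.397], [0.0, 0.0, 0.0, 1.0]] [[465.2, 0.0, 274.8], [0.0, 465.2, 205.3], [0.0, 0.0, 1.0]]
{'time_s': 0.1, 'joint_pos': [1.281, 0.69, -0.195, 1.566, 0.157, 0.903, -0.215], 'joint_velocities': [-0.002, -0.003, -0.0, -0.004, 0.001, -0.002, 0.001], 'joint_torque': [-0.003, -54.061, -1.271, -15.899, 0.009, 0.004, 0.0], 'ee_pos': [0.199, -0.592, 0.208], 'tcp_rot': [-3.099, -0.506, 0.001], 'contact_force': [-0.144, 0.272, 0.194], 'moment': [0.008, -0.016, 0.047], 'grip_force': 0.0, 'opening': 1.0}
[[ 0.948  0.318 -0.001]
 [ 0.318 -0.948  0.002]
 [-0.    -0.002 -1.   ]]
```

View pics/top0.png

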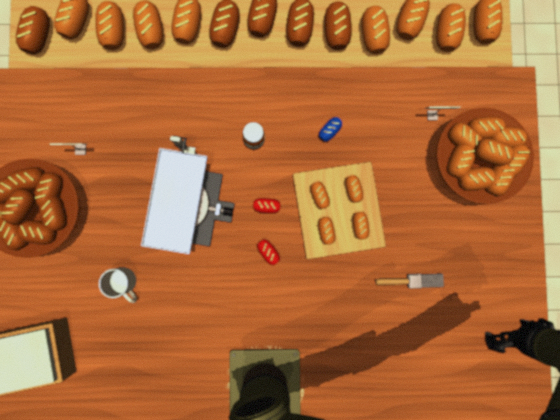

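View pics/side0.png

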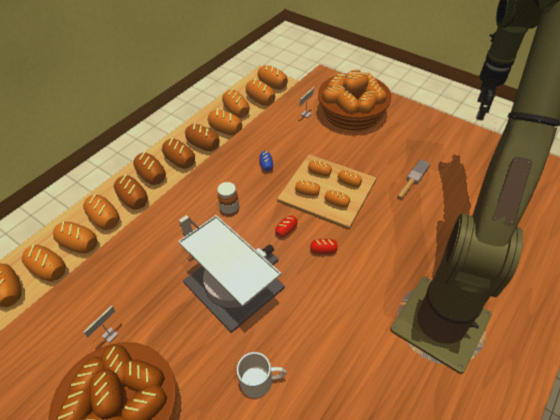

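The top view shows the pan at (175,201), the post at (180,143), the knob at (230,210), and four rolls at (319,194), (354,188), (326,230), (361,226). The red and blue rolls are off the board. The side view agrees, with the pan at (230,260) and the board at (328,190).

```bash
cat > look.py <<'E'
from h import *
def blobs(m,lo,hi):
    cs,_=cv2.findContours(m.astype(np.uint8),cv2.RETR_EXTERNAL,cv2.CHAIN_APPROX_NONE)
    return [c for c in cs if lo<cv2.contourArea(c)<hi]
def rect(im,c,z):
    w=np.array([plane(im,*p[0],z)[:2] for p in c],np.float32)*1000
    (cx,cy),(a,b),_=cv2.minAreaRect(w); bx=cv2.boxPoints(cv2.minAreaRect(w))
    e=[bx[1]-bx[0],bx[2]-bx[1]]; L=max(e,key=np.linalg.norm)
    return np.round([cx,cy],0),np.round(sorted((a,b)),0),round(float(np.degrees(np.arctan2(L[1],L[0])))%180,1)
E
python3 - <<'E'
from look import *
im=ctrl.get_image("top"); hsv=cv2.cvtColor(im["color"],cv2.COLOR_BGR2HSV).astype(int)
H,S,V=hsv[...,0],hsv[...,1],hsv[...,2]
print(hsv[230,326],hsv[210,340],hsv[201,175],hsv[190,321],hsv[300,200],hsv[210,230])
pan=(S<60)&(V>150); pan[:140]=0;pan[260:]=0;pan[:,:130]=0;pan[:,215:]=0
for c in blobs(pan,2000,9000): print("pan",rect(im,c,.1475))
sub=np.zeros_like(pan);sub[170:252,300:380]=1
g=hsv[215,342]
roll=(im["color"][...,1].astype(int)<115)&sub
roll=cv2.morphologyEx(roll.astype(np.uint8),cv2.MORPH_CLOSE,np.ones((3,3)))
for c in blobs(roll,100,900): print("roll",rect(im,c,.04),c.reshape(-1,2).mean(0))
sub[:]=0;sub[155:262,285:392]=1
bd=(im["color"][...,1].astype(int)>130)&sub
for c in blobs(bd,3000,9999): print("board",rect(im,c,.018))
dk=(V<60); sub[:]=0; sub[190:230,205:245]=1
for c in blobs(dk&sub,20,2000): print("dark",rect(im,c,.04),cv2.boundingRect(c))
cv2.imwrite("pics/crop.png",cv2.resize(im["color"][130:260,130:270],None,fx=5,fy=4.6,interpolation=cv2.INTER_CUBIC))
E
```

```text
[ 19 151 198] [ 24 136 217] [106  18 236] [ 14 199 210] [ 12 195 190] [ 0  8 32]
pan (array([540., 235.]), array([132., 285.]), 170.0)
roll (array([ 451., -185.]), array([45., 78.]), 10.4) [325.92537313 230.2238806 ]
roll (array([ 465., -285.]), array([49., 78.]), 6.9) [359.84057971 225.17391304]
roll (array([ 553., -167.]), array([45., 78.]), 22.2) [319.26153846 195.16923077]
roll (array([ 572., -268.]), array([48., 78.]), 11.4) [353.07462687 188.74626866]
board (array([ 512., -227.]), array([237., 259.]), 8.4)
dark (array([509., 102.]), array([24., 25.]), 78.7) (223, 207, 10, 9)
```

View pics/crop.png

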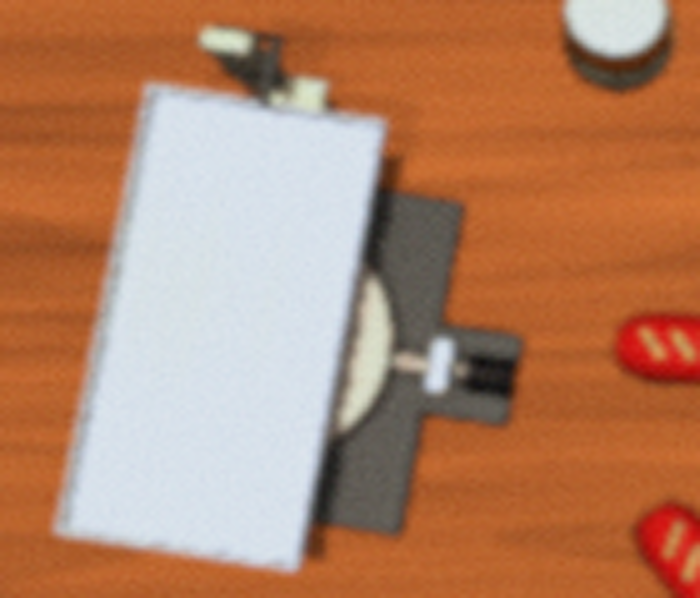

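```bash
cat >> h.py <<'E'
def to(x,y,z,yaw):
    s=ctrl.get_state(); r=R.from_rotvec(s["tcp_rot"]); 
    c=np.radians(yaw); t=R.from_matrix(np.array([[np.cos(c),np.sin(c),0],[np.sin(c),-np.cos(c),0],[0,0,-1]]))
    print("t",np.round(1000*r.inv().apply(np.array([x,y,z])-s["ee_pos"]),1),"a",(r.inv()*t).as_rotvec().round(3),"time",round(s["time_s"],2),"q5-7",np.round(s["joint_pos"],2))
E
python3 -c "
from h import *
to(.553,-.167,.15,22.2)"
```

```text
t [ 471.2 -290.1   58.1] a [-0.001  0.    -0.064] time 0.15 q5-7 [ 1.28  0.69 -0.19  1.57  0.16  0.9  -0.22]
```

```bash
python3 -m handwheel '[{"tx":40,"ty":-25},{"tx":90,"ty":-55},{"tx":140,"ty":-86},{"tx":190,"ty":-117},{"tx":240,"ty":-148},{"tx":290,"ty":-179},{"tx":340,"ty":-209,"az":-0.03},{"tx":390,"ty":-240,"tz":20,"az":-0.06}]' 1
python3 -m handwheel '[{"tx":40,"ty":-25,"tz":20},{"tx":80,"ty":-50,"tz":38},{"tx":81,"ty":-50,"tz":38},{"tx":81,"ty":-50,"tz":38}]' 1
python3 -c "
from h import *
to(.553,-.167,.023,22.2)"
```

```text
t [ 471.2 -289.9  185.1] a [-0.001  0.    -0.064] time 0.15 q5-7 [ 1.28  0.69 -0.19  1.57  0.16  0.9  -0.22]invalid input at $[0]: expected keys tx, ty, tz, ax, ay, az
invalid input at $[0]: expected keys tx, ty, tz, ax, ay, az
```

All keys are required.

```bash
python3 -m handwheel '[{"tx":40,"ty":-25,"tz":0,"ax":0,"ay":0,"az":0},{"tx":90,"ty":-55,"tz":0,"ax":0,"ay":0,"az":0},{"tx":140,"ty":-86,"tz":0,"ax":0,"ay":0,"az":0},{"tx":190,"ty":-117,"tz":0,"ax":0,"ay":0,"az":0},{"tx":240,"ty":-148,"tz":0,"ax":0,"ay":0,"az":0},{"tx":290,"ty":-179,"tz":0,"ax":0,"ay":0,"az":0},{"tx":340,"ty":-209,"tz":0,"ax":0,"ay":0,"az":-0.03},{"tx":390,"ty":-240,"tz":20,"ax":0,"ay":0,"az":-0.06}]' 1
python3 -m handwheel '[{"tx":40,"ty":-25,"tz":20,"ax":0,"ay":0,"az":0},{"tx":70,"ty":-45,"tz":38,"ax":0,"ay":0,"az":0},{"tx":81,"ty":-50,"tz":38,"ax":0,"ay":0,"az":0},{"tx":81,"ty":-50,"tz":38,"ax":0,"ay":0,"az":0}]' 1
python3 -c "
from h import *
to(.553,-.167,.023,22.2)"
```

```text
time_s: 1.15
ee_pos: [0.4945, -0.24, 0.1893]
tcp_rot: [3.082, 0.6, 0.005]
contact_force: [0.4, 0.1, 0.3]
opening: 0.996
grip_force: 0.0
time_s: 1.65
ee_pos: [0.549, -0.1645, 0.1507]
tcp_rot: [3.083, 0.6, 0.0]
contact_force: [-0.4, -1.1, 0.9]
opening: 1.0
grip_force: 0.0
t [  2.8   3.7 127.7] a [ 0.001 -0.    -0.003] time 1.65 q5-7 [ 0.29  0.69 -0.14  1.79  0.14  0.67 -1.11]
```

```bash
python3 -m handwheel '[{"tx":3,"ty":4,"tz":35,"ax":0,"ay":0,"az":0},{"tx":3,"ty":4,"tz":75,"ax":0,"ay":0,"az":0},{"tx":3,"ty":4,"tz":110,"ax":0,"ay":0,"az":0},{"tx":3,"ty":4,"tz":124,"ax":0,"ay":0,"az":0},{"tx":3,"ty":4,"tz":127,"ax":0,"ay":0,"az":0},{"tx":3,"ty":4,"tz":127,"ax":0,"ay":0,"az":0}]' 1
python3 -m handwheel '[{"tx":0,"ty":0,"tz":0,"ax":0,"ay":0,"az":0},{"tx":0,"ty":0,"tz":0,"ax":0,"ay":0,"az":0},{"tx":0,"ty":0,"tz":0,"ax":0,"ay":0,"az":0},{"tx":0,"ty":0,"tz":0,"ax":0,"ay":0,"az":0},{"tx":0,"ty":0,"tz":0,"ax":0,"ay":0,"az":0}]' 0 35
python3 -m handwheel '[{"tx":0,"ty":0,"tz":-25,"ax":0,"ay":0,"az":0},{"tx":0,"ty":0,"tz":-70,"ax":0,"ay":0,"az":0},{"tx":0,"ty":0,"tz":-120,"ax":0,"ay":0,"az":0},{"tx":0,"ty":0,"tz":-165,"ax":0,"ay":0,"az":0},{"tx":0,"ty":0,"tz":-187,"ax":0,"ay":0,"az":0},{"tx":0,"ty":0,"tz":-187,"ax":0,"ay":0,"az":0},{"tx":0,"ty":0,"tz":-187,"ax":0,"ay":0,"az":0}]'
python3 -c "
from h import *
to(.607,.224,.21,80)"
```

```text
time_s: 2.4
ee_pos: [0.5536, -0.1676, 0.0246]
tcp_rot: [3.083, 0.598, 0.003]
contact_force: [0.4, 0.1, 0.5]
opening: 1.001
grip_force: 0.0
time_s: 3.02
ee_pos: [0.5534, -0.167, 0.0242]
tcp_rot: [3.083, 0.599, 0.002]
contact_force: [-0.5, 0.0, 5.2]
opening: 0.515
grip_force: 35.7
time_s: 3.9
ee_pos: [0.5519, -0.1666, 0.2091]
tcp_rot: [-3.083, -0.599, 0.004]
contact_force: [0.3, 0.0, -1.5]
opening: 0.515
grip_force: 36.4
t [ 197.4 -341.5   -0.8] a [-2.000e-03  1.000e-03 -1.012e+00] time 3.9 q5-7 [ 0.3   0.62 -0.15  1.71  0.12  0.82 -1.09]
```

```bash
python3 -m handwheel '[{"tx":15,"ty":-25,"tz":0,"ax":0,"ay":0,"az":-0.07},{"tx":40,"ty":-70,"tz":0,"ax":0,"ay":0,"az":-0.2},{"tx":67,"ty":-118,"tz":0,"ax":0,"ay":0,"az":-0.35},{"tx":95,"ty":-166,"tz":0,"ax":0,"ay":0,"az":-0.5},{"tx":123,"ty":-214,"tz":0,"ax":0,"ay":0,"az":-0.65},{"tx":150,"ty":-260,"tz":0,"ax":0,"ay":0,"az":-0.8},{"tx":175,"ty":-303,"tz":0,"ax":0,"ay":0,"az":-0.92},{"tx":191,"ty":-331,"tz":0,"ax":0,"ay":0,"az":-1.0}]'
python3 -c "
from h import *
to(.607,.224,.160,80)"
```

```text
time_s: 4.9
ee_pos: [0.6047, 0.2148, 0.2082]
tcp_rot: [-2.411, -2.01, 0.004]
contact_force: [-0.1, -0.8, -0.9]
opening: 0.512
grip_force: 36.4
t [ 9.5  0.8 48.2] a [-0.004  0.    -0.006] time 4.9 q5-7 [-0.2   0.73 -0.4   1.5   0.32  0.98 -0.87]
```

```bash
python3 -m handwheel '[{"tx":5,"ty":1,"tz":12,"ax":0,"ay":0,"az":0},{"tx":6,"ty":1,"tz":30,"ax":0,"ay":0,"az":0},{"tx":6,"ty":1,"tz":44,"ax":0,"ay":0,"az":0},{"tx":6,"ty":1,"tz":48,"ax":0,"ay":0,"az":0},{"tx":6,"ty":1,"tz":48,"ax":0,"ay":0,"az":0},{"tx":6,"ty":1,"tz":48,"ax":0,"ay":0,"az":0}]'
python3 - <<'E'
from h import *
to(.607,.224,.134,80)
for n in ("top","side"):
    im=ctrl.get_image(n); c=im["color"][130:270,120:300] if n=="top" else im["color"][160:350,140:330]
    cv2.imwrite(f"pics/{n}1.png",c)
a,b=[cv2.imread(f"pics/{n}1.png") for n in("top","side")]
f=lambda x:cv2.resize(x,(400,400)); cv2.imwrite("pics/c1.png",np.hstack([f(a),f(b)]))
E
```

```text
time_s: 5.65
ee_pos: [0.6087, 0.2173, 0.1631]
tcp_rot: [2.419, 2.003, 0.002]
contact_force: [0.6, -0.0, -0.6]
opening: 0.516
grip_force: 36.3
t [ 6.3 -2.9 29.1] a [ 0.001 -0.001 -0.013] time 5.65 q5-7 [-0.21  0.79 -0.38  1.54  0.35  0.88 -0.9 ]
```

View pics/c1.png

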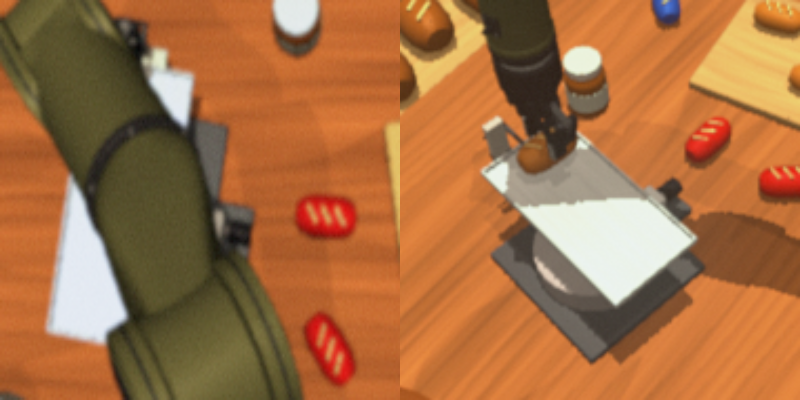

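The left crop shows the arm over the pan. The right crop shows the roll held across the pan's far end at (545,150), just above the floor. Next I lower it softly.

```bash
python3 -m handwheel '[{"tx":3,"ty":-2,"tz":4,"ax":0,"ay":0,"az":0},{"tx":5,"ty":-3,"tz":9,"ax":0,"ay":0,"az":0},{"tx":5,"ty":-3,"tz":14,"ax":0,"ay":0,"az":0},{"tx":5,"ty":-3,"tz":18,"ax":0,"ay":0,"az":0},{"tx":5,"ty":-3,"tz":22,"ax":0,"ay":0,"az":0},{"tx":5,"ty":-3,"tz":25,"ax":0,"ay":0,"az":0},{"tx":5,"ty":-3,"tz":27,"ax":0,"ay":0,"az":0},{"tx":5,"ty":-3,"tz":27,"ax":0,"ay":0,"az":0}]'
python3 -m handwheel '[{"tx":0,"ty":0,"tz":0,"ax":0,"ay":0,"az":0},{"tx":0,"ty":0,"tz":0,"ax":0,"ay":0,"az":0},{"tx":0,"ty":0,"tz":0,"ax":0,"ay":0,"az":0}]' 0.68
python3 -m handwheel '[{"tx":0,"ty":0,"tz":-15,"ax":0,"ay":0,"az":0},{"tx":0,"ty":0,"tz":-45,"ax":0,"ay":0,"az":0},{"tx":0,"ty":0,"tz":-75,"ax":0,"ay":0,"az":0},{"tx":0,"ty":0,"tz":-80,"ax":0,"ay":0,"az":0},{"tx":0,"ty":0,"tz":-80,"ax":0,"ay":0,"az":0}]'
python3 -c "
from h import *
to(.451,-.185,.15,10.4)"
```

```text
time_s: 6.75
ee_pos: [0.6061, 0.2227, 0.1353]
tcp_rot: [2.419, 2.004, -0.0]
contact_force: [-1.1, -0.5, -0.4]
opening: 0.514
grip_force: 36.4
time_s: 7.12
ee_pos: [0.6062, 0.2229, 0.1355]
tcp_rot: [2.419, 2.004, 0.0]
contact_force: [-0.3, -0.5, -0.1]
opening: 0.681
grip_force: 0.0
time_s: 7.75
ee_pos: [0.6061, 0.2227, 0.2157]
tcp_rot: [2.419, 2.004, 0.001]
contact_force: [-0.1, 0.3, -0.5]
opening: 0.68
grip_force: 0.0
t [-429.5  -76.7   65.6] a [ 0.    -0.     1.202] time 7.75 q5-7 [-0.21  0.73 -0.4   1.48  0.32  0.99 -0.88]
```

```bash
python3 -m handwheel '[{"tx":-30,"ty":-5,"tz":0,"ax":0,"ay":0,"az":0.1},{"tx":-80,"ty":-14,"tz":0,"ax":0,"ay":0,"az":0.25},{"tx":-137,"ty":-24,"tz":0,"ax":0,"ay":0,"az":0.42},{"tx":-195,"ty":-35,"tz":0,"ax":0,"ay":0,"az":0.58},{"tx":-253,"ty":-45,"tz":0,"ax":0,"ay":0,"az":0.74},{"tx":-310,"ty":-55,"tz":0,"ax":0,"ay":0,"az":0.9},{"tx":-365,"ty":-65,"tz":20,"ax":0,"ay":0,"az":1.06},{"tx":-410,"ty":-73,"tz":45,"ax":0,"ay":0,"az":1.19}]' 1
python3 -c "
from h import *
to(.451,-.185,.024,10.4)"
```

```text
time_s: 8.75
ee_pos: [0.4567, -0.1687, 0.1695]
tcp_rot: [3.127, 0.294, -0.001]
contact_force: [0.9, 0.3, -0.0]
opening: 1.002
grip_force: 0.0
t [ -8.5  14.8 145.6] a [0.001 0.001 0.006] time 8.75 q5-7 [ 0.32  0.57 -0.1   2.02  0.1   0.56 -1.23]
```

```bash
python3 -m handwheel '[{"tx":-4,"ty":7,"tz":30,"ax":0,"ay":0,"az":0},{"tx":-6,"ty":12,"tz":60,"ax":0,"ay":0,"az":0},{"tx":-6,"ty":12,"tz":75,"ax":0,"ay":0,"az":0},{"tx":-6,"ty":12,"tz":75,"ax":0,"ay":0,"az":0}]'
python3 -c "
from h import *
to(.451,-.185,.024,10.4)"
```

```text
time_s: 9.25
ee_pos: [0.453, -0.1789, 0.0938]
tcp_rot: [-3.125, -0.304, 0.006]
contact_force: [-0.2, -0.2, -0.3]
opening: 1.004
grip_force: 0.0
t [-2.8  5.7 69.8] a [-0.002  0.004  0.012] time 9.25 q5-7 [ 0.33  0.71 -0.07  2.08  0.14  0.36 -1.23]
```

```bash
python3 -m handwheel '[{"tx":-3,"ty":5,"tz":25,"ax":0,"ay":0,"az":0.01},{"tx":-3,"ty":5,"tz":50,"ax":0,"ay":0,"az":0.01},{"tx":-3,"ty":5,"tz":64,"ax":0,"ay":0,"az":0.01},{"tx":-3,"ty":5,"tz":69,"ax":0,"ay":0,"az":0.01},{"tx":-3,"ty":5,"tz":69,"ax":0,"ay":0,"az":0.01}]'
python3 -m handwheel '[{"tx":0,"ty":0,"tz":0,"ax":0,"ay":0,"az":0},{"tx":0,"ty":0,"tz":0,"ax":0,"ay":0,"az":0},{"tx":0,"ty":0,"tz":0,"ax":0,"ay":0,"az":0},{"tx":0,"ty":0,"tz":0,"ax":0,"ay":0,"az":0},{"tx":0,"ty":0,"tz":0,"ax":0,"ay":0,"az":0}]' 0 35
python3 -m handwheel '[{"tx":0,"ty":0,"tz":-25,"ax":0,"ay":0,"az":0},{"tx":0,"ty":0,"tz":-70,"ax":0,"ay":0,"az":0},{"tx":0,"ty":0,"tz":-120,"ax":0,"ay":0,"az":0},{"tx":0,"ty":0,"tz":-165,"ax":0,"ay":0,"az":0},{"tx":0,"ty":0,"tz":-187,"ax":0,"ay":0,"az":0},{"tx":0,"ty":0,"tz":-187,"ax":0,"ay":0,"az":0},{"tx":0,"ty":0,"tz":-187,"ax":0,"ay":0,"az":0}]'
python3 - <<'E'
from h import *
to(.459,.250,.21,80)
im=ctrl.get_image("side"); cv2.imwrite("pics/side2.png",im["color"])
# expected rim corner pixels for sinks of the +-x ends, in side view
o=np.array([.533,.236]);e=np.array([.985,-.174]);f=np.array([.174,.985])
for sx in(-.134,.134):
  for sy in(-.065,.065):
    p=o+e*sx+f*sy
    print(sx,sy,[proj(im,[*p,.1475-s]).round(1).tolist() for s in(0,.015,.03)])
a=cv2.imread("pics/side0.png")[200:340,160:300]; b=im["color"][200:340,160:300]
g=lambda x:cv2.resize(x,(400,400)); cv2.imwrite("pics/c2.png",np.hstack([g(a),g(b)]))
E
```

```text
time_s: 9.88
ee_pos: [0.4529, -0.1848, 0.0266]
tcp_rot: [3.128, 0.289, 0.0]
contact_force: [-0.2, -0.3, 1.0]
opening: 0.998
grip_force: 0.0
time_s: 10.5
ee_pos: [0.453, -0.185, 0.0271]
tcp_rot: [3.128, 0.288, 0.001]
contact_force: [0.6, -0.7, 4.8]
opening: 0.509
grip_force: 35.3
time_s: 11.38
ee_pos: [0.4518, -0.1847, 0.2126]
tcp_rot: [-3.128, -0.288, 0.003]
contact_force: [0.3, -0.6, -1.1]
opening: 0.515
grip_force: 36.5
t [  86.6 -426.     2.7] a [-2.000e-03  1.000e-03 -1.212e+00] time 11.38 q5-7 [ 0.37  0.51 -0.12  1.96  0.1   0.68 -1.2 ]
-0.134 -0.065 [[281.4, 272.2], [281.5, 275.3], [281.6, 278.4]]
-0.134 0.065 [[242.7, 304.1], [243.3, 307.0], [243.8, 309.9]]
0.134 -0.065 [[216.3, 214.5], [217.0, 217.8], [217.7, 221.1]]
0.134 0.065 [[178.6, 240.5], [179.7, 243.7], [180.7, 246.9]]
```

View pics/c2.png

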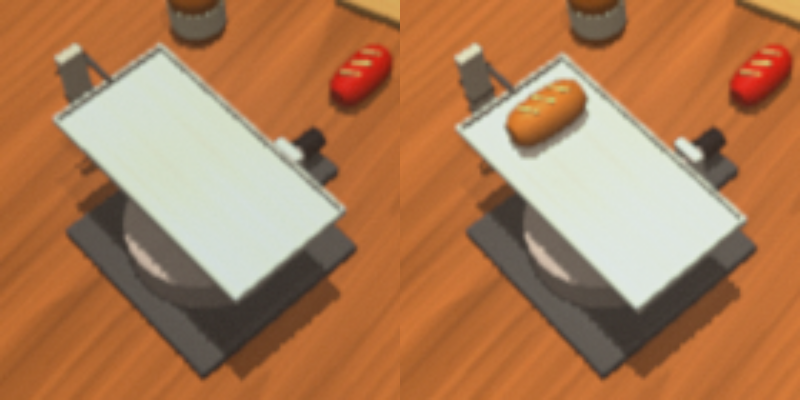

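The pan sank about 3 px, roughly 14 mm, with roll 1 lying across its far end. Next is roll 2.

```bash
python3 -m handwheel '[{"tx":5,"ty":-28,"tz":0,"ax":0,"ay":0,"az":-0.08},{"tx":16,"ty":-80,"tz":0,"ax":0,"ay":0,"az":-0.22},{"tx":28,"ty":-138,"tz":0,"ax":0,"ay":0,"az":-0.39},{"tx":40,"ty":-196,"tz":0,"ax":0,"ay":0,"az":-0.56},{"tx":52,"ty":-254,"tz":0,"ax":0,"ay":0,"az":-0.73},{"tx":64,"ty":-312,"tz":0,"ax":0,"ay":0,"az":-0.9},{"tx":75,"ty":-365,"tz":0,"ax":0,"ay":0,"az":-1.06},{"tx":84,"ty":-405,"tz":0,"ax":0,"ay":0,"az":-1.19}]'
python3 -m handwheel '[{"tx":8,"ty":2,"tz":10,"ax":0,"ay":0,"az":-0.02},{"tx":12,"ty":2,"tz":28,"ax":0,"ay":0,"az":-0.02},{"tx":12,"ty":2,"tz":45,"ax":0,"ay":0,"az":-0.02},{"tx":12,"ty":2,"tz":55,"ax":0,"ay":0,"az":-0.02},{"tx":12,"ty":2,"tz":57,"ax":0,"ay":0,"az":-0.02},{"tx":12,"ty":2,"tz":57,"ax":0,"ay":0,"az":-0.02}]'
python3 -c "
from h import *
to(.459,.250,.122,80)"
```

```text
time_s: 12.42
ee_pos: [0.46, 0.2311, 0.212]
tcp_rot: [-2.421, -2.0, 0.003]
contact_force: [0.1, -0.2, -0.4]
opening: 0.517
grip_force: 36.5
time_s: 13.18
ee_pos: [0.4657, 0.2398, 0.1564]
tcp_rot: [2.409, 2.016, -0.0]
contact_force: [-0.4, -0.6, -0.9]
opening: 0.514
grip_force: 36.5
t [ 8.9 -8.4 34.4] a [ 0.     0.    -0.003] time 13.18 q5-7 [-0.32  0.65 -0.39  1.92  0.4   0.65 -1.14]
```

```bash
python3 -m handwheel '[{"tx":4,"ty":-4,"tz":5,"ax":0,"ay":0,"az":0},{"tx":7,"ty":-7,"tz":11,"ax":0,"ay":0,"az":0},{"tx":8,"ty":-8,"tz":17,"ax":0,"ay":0,"az":0},{"tx":8,"ty":-8,"tz":22,"ax":0,"ay":0,"az":0},{"tx":8,"ty":-8,"tz":27,"ax":0,"ay":0,"az":0},{"tx":8,"ty":-8,"tz":31,"ax":0,"ay":0,"az":0},{"tx":8,"ty":-8,"tz":34,"ax":0,"ay":0,"az":0},{"tx":8,"ty":-8,"tz":34,"ax":0,"ay":0,"az":0}]'
python3 -m handwheel '[{"tx":0,"ty":0,"tz":0,"ax":0,"ay":0,"az":0},{"tx":0,"ty":0,"tz":0,"ax":0,"ay":0,"az":0},{"tx":0,"ty":0,"tz":0,"ax":0,"ay":0,"az":0}]' 0.68
python3 -m handwheel '[{"tx":0,"ty":0,"tz":-15,"ax":0,"ay":0,"az":0},{"tx":0,"ty":0,"tz":-45,"ax":0,"ay":0,"az":0},{"tx":0,"ty":0,"tz":-80,"ax":0,"ay":0,"az":0},{"tx":0,"ty":0,"tz":-100,"ax":0,"ay":0,"az":0},{"tx":0,"ty":0,"tz":-100,"ax":0,"ay":0,"az":0},{"tx":0,"ty":0,"tz":-100,"ax":0,"ay":0,"az":0}]'
cat > sink.py <<'E'
from h import *
def edge(img,c0,lo):
    # subpixel row where the bright pan ends, in column c0, below row lo; threshold between pan and dark base/wood (blue channel)
    b=cv2.GaussianBlur(img[...,0],(3,3),0)[:,c0].astype(float)
    r=lo
    while b[r]>140: r+=1
    return r-1+(b[r-1]-140)/(b[r-1]-b[r])
def run(new):
    for n,(p,q),cols in (("front",((178.6,240.5),(242.7,304.1)),range(188,232,4)),("end",((242.7,304.1),(281.4,272.2)),range(248,276,3))):
        m=(q[1]-p[1])/(q[0]-p[0]); d=[]
        for c in cols:
            lo=int(p[1]+m*(c-p[0]))-14
            d.append(edge(new,c,lo)-edge(ref,c,lo))
        k=(3.05-m*.55)/15 if n=="front" else (2.95-m*.3)/15   # px row shift per mm
        print(n,"sink mm",round(np.median(d)/k,1),np.round(d,1))
ref=cv2.imread("pics/side0.png")
E
python3 - <<'E'
from sink import *
run(cv2.imread("pics/side2.png"))
im=ctrl.get_image("side"); cv2.imwrite("pics/side3.png",im["color"]); run(im["color"])
to(.572,-.268,.15,11.4)
g=lambda x:cv2.resize(x[200:340,160:300],(500,500)); cv2.imwrite("pics/c3.png",g(im["color"]))
E
```

```text
time_s: 14.18
ee_pos: [0.459, 0.2492, 0.1222]
tcp_rot: [2.409, 2.016, -0.001]
contact_force: [-0.0, 0.3, -0.2]
opening: 0.514
grip_force: 36.6
time_s: 14.55
ee_pos: [0.4592, 0.2493, 0.1225]
tcp_rot: [2.409, 2.016, 0.0]
contact_force: [0.2, 0.1, 0.6]
opening: 0.678
grip_force: 0.0
time_s: 15.3
ee_pos: [0.4587, 0.2489, 0.2222]
tcp_rot: [2.409, 2.016, -0.001]
contact_force: [-0.0, -0.7, 0.7]
opening: 0.681
grip_force: 0.0
front sink mm 17.7 [  7.1   2.8   2.8 -66.6 -12.7   3.    3.    3.    3.    3.    3. ]
end sink mm 16.4 [   3.4    3.8    3.4    3.8    3.6    3.8    3.4    3.6  -22.9 -182. ]
front sink mm 31.3 [  7.3   5.3   5.2 -47.2 -48.6 -15.    5.4   5.4   5.4   4.9 -15.4]
end sink mm -45.6 [ -8.5  -9.2  -4.4  -8.4 -10.2 -12.4 -14.7 -11.6 -13.7  -4. ]
t [-488.7  202.7   72.2] a [-0.     0.002  1.195] time 15.35 q5-7 [-0.31  0.56 -0.45  1.85  0.32  0.8  -1.1 ]
```

View pics/c3.png

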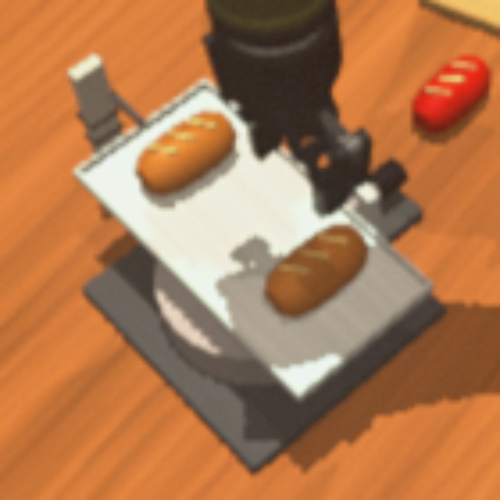

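Two rolls lie across the pan and the estimate is about 31 mm. The arm's shadow spoils the end-edge reading, so I move to above the knob and measure once more.

```bash
python3 -c "
from h import *
to(.509,.02,.2,80)"
python3 -m handwheel '[{"tx":-25,"ty":0,"tz":0,"ax":0,"ay":0,"az":0},{"tx":-70,"ty":5,"tz":0,"ax":0,"ay":0,"az":0},{"tx":-115,"ty":12,"tz":0,"ax":0,"ay":0,"az":0},{"tx":-160,"ty":20,"tz":0,"ax":0,"ay":0,"az":0},{"tx":-200,"ty":35,"tz":0,"ax":0,"ay":0,"az":0},{"tx":-210,"ty":45,"tz":0,"ax":0,"ay":0,"az":0},{"tx":-210,"ty":45,"tz":0,"ax":0,"ay":0,"az":0}]'
python3 - <<'E'
from sink import *
im=ctrl.get_image("side"); cv2.imwrite("pics/side4.png",im["color"]); run(im["color"])
to(.509,.102,.15,80)
t=ctrl.get_image("top")["color"]; cv2.imwrite("pics/top4.png",t)
g=lambda x:cv2.resize(x,(400,400)); cv2.imwrite("pics/c4.png",np.hstack([g(im["color"][200:340,160:300]),g(t[130:270,120:260])]))
E
```

```text
t [-216.3   90.    21.9] a [-0.001  0.001 -0.002] time 15.35 q5-7 [-0.31  0.56 -0.45  1.85  0.32  0.8  -1.1 ]
time_s: 16.23
ee_pos: [0.4667, 0.0346, 0.2219]
tcp_rot: [-2.41, -2.014, 0.0]
contact_force: [-0.9, -0.4, 0.6]
opening: 0.681
grip_force: 0.0
front sink mm 30.8 [   8.   -15.5    5.  -109.6  -64.1  -14.9    5.2    5.2    5.2    5.1
    5.2]
end sink mm -35.1 [  -6.1   -7.8    0.5   -7.2   -9.2    7.1    7.   -13.8  -32.6 -190. ]
t [72.6 30.5 72.1] a [-0.001 -0.001 -0.002] time 16.27 q5-7 [ 0.14  0.5  -0.47  2.    0.33  0.72 -0.71]
```

View pics/c4.png

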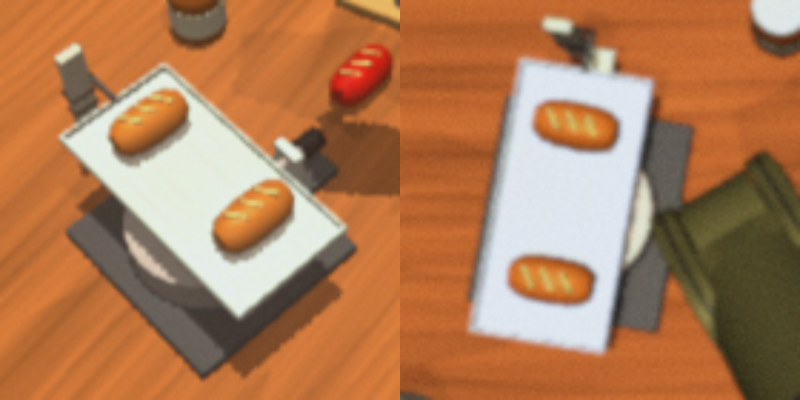

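The left crop shows the pan corners dropped 6.6–7 px, roughly 31–33 mm. Both rolls lie inside the pan with the arm clear, so the pointer is inside the band and loading stops at two. Now the knob.

```bash
python3 -m handwheel '[{"tx":20,"ty":8,"tz":20,"ax":0,"ay":0,"az":0},{"tx":45,"ty":19,"tz":45,"ax":0,"ay":0,"az":0},{"tx":64,"ty":28,"tz":65,"ax":0,"ay":0,"az":0},{"tx":69,"ty":30,"tz":75,"ax":0,"ay":0,"az":0},{"tx":69,"ty":30,"tz":75,"ax":0,"ay":0,"az":0},{"tx":69,"ty":30,"tz":75,"ax":0,"ay":0,"az":0}]' 0.75
python3 - <<'E'
from h import *
to(.509,.099,.023,80)
im=ctrl.get_image("side"); cv2.imwrite("pics/side5.png",im["color"]); 
print(proj(im,[.509,.102,.04]))
cv2.imwrite("pics/c5.png",cv2.resize(im["color"][190:300,220:330],(550,550)))
E
```

```text
time_s: 17.08
ee_pos: [0.5078, 0.0967, 0.148]
tcp_rot: [2.409, 2.015, -0.0]
contact_force: [0.6, 0.7, -0.3]
opening: 0.756
grip_force: 0.0
t [  2.6   0.7 125. ] a [ 0.     0.001 -0.003] time 17.07 q5-7 [-0.04  0.66 -0.39  1.94  0.42  0.62 -0.88]
[268.38430456 249.64365482]
```

View pics/c5.png

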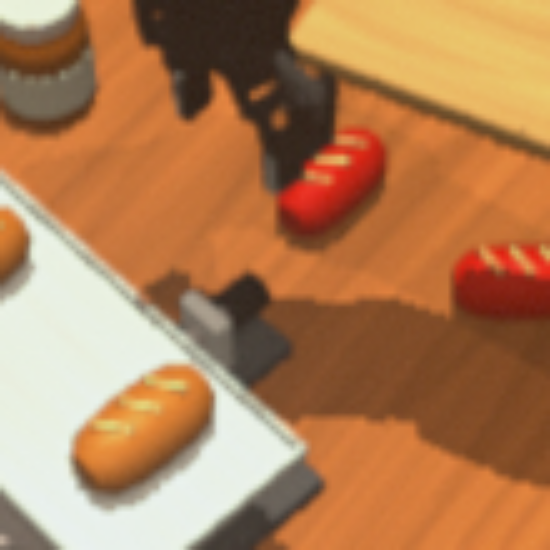

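The knob at crop (243,295), full image (268.6,249), matches my projection (268.4,249.6), so I descend.

```bash
python3 -m handwheel '[{"tx":1,"ty":1,"tz":25,"ax":0,"ay":0,"az":0},{"tx":1,"ty":1,"tz":60,"ax":0,"ay":0,"az":0},{"tx":1,"ty":1,"tz":95,"ax":0,"ay":0,"az":0},{"tx":1,"ty":1,"tz":115,"ax":0,"ay":0,"az":0},{"tx":1,"ty":1,"tz":123,"ax":0,"ay":0,"az":0},{"tx":1,"ty":1,"tz":123,"ax":0,"ay":0,"az":0},{"tx":1,"ty":1,"tz":123,"ax":0,"ay":0,"az":0}]'
python3 -m handwheel '[{"tx":0,"ty":0,"tz":0,"ax":0,"ay":0,"az":0},{"tx":0,"ty":0,"tz":0,"ax":0,"ay":0,"az":0},{"tx":0,"ty":0,"tz":0,"ax":0,"ay":0,"az":0},{"tx":0,"ty":0,"tz":0,"ax":0,"ay":0,"az":0},{"tx":0,"ty":0,"tz":0,"ax":0,"ay":0,"az":0},{"tx":0,"ty":0,"tz":0,"ax":0,"ay":0,"az":0}]' 0 80
```

```text
time_s: 18.0
ee_pos: [0.51, 0.0981, 0.0254]
tcp_rot: [2.409, 2.015, 0.003]
contact_force: [-0.1, -0.4, -0.2]
opening: 0.751
grip_force: 0.0
time_s: 18.75
ee_pos: [0.5095, 0.0983, 0.0284]
tcp_rot: [2.406, 2.015, 0.003]
contact_force: [-7.7, -1.3, 42.3]
opening: 0.002
grip_force: 21.0
```

Run:
```python
from h import *
im=ctrl.get_image("side");t=ctrl.get_image("top"); cv2.imwrite("pics/side6.png",im["color"]);cv2.imwrite("pics/top6.png",t["color"])
print({k:np.round(v,2).tolist() for k,v in st().items() if k in("contact_force","moment","opening","grip_force")})
print("side tip",proj(im,st()["ee_pos"]),"top",proj(t,st()["ee_pos"]))
g=lambda x:cv2.resize(x,(400,400),interpolation=cv2.INTER_CUBIC); cv2.imwrite("pics/c6.png",np.hstack([g(im["color"][210:280,235:305]),g(t["color"][170:240,190:260])]))
```

```text
{'contact_force': [-6.98, -1.31, 41.96], 'moment': [-0.3, 1.77, 0.0], 'grip_force': 20.95, 'opening': -0.0}
side tip [269.17057696 250.93710797] top [229.02323446 211.03533429]
```

View pics/c6.png

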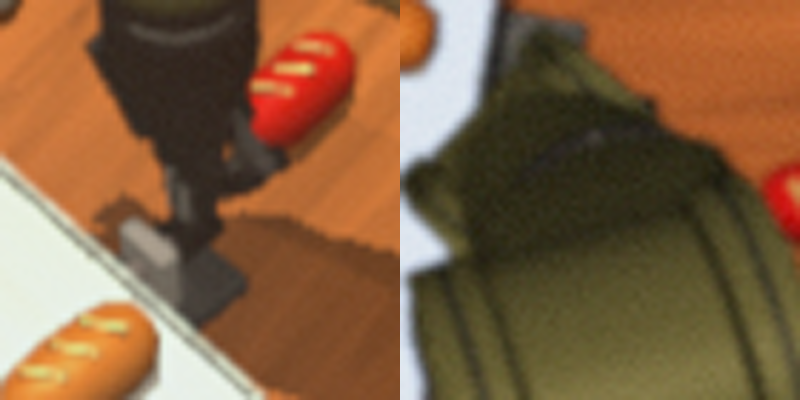

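The fingers shut completely (opening 0) with 42 N upward, so the knob isn't between them. I check the geometry numerically before retrying.

```bash
python3 -m handwheel '[{"tx":0,"ty":0,"tz":0,"ax":0,"ay":0,"az":0},{"tx":0,"ty":0,"tz":0,"ax":0,"ay":0,"az":0},{"tx":0,"ty":0,"tz":0,"ax":0,"ay":0,"az":0},{"tx":0,"ty":0,"tz":0,"ax":0,"ay":0,"az":0}]' 0.75 20
python3 - <<'E'
from h import *
S=ctrl.get_image("side");T=ctrl.get_image("top")
s0=cv2.imread("pics/side5.png"); t0=cv2.imread("pics/top0.png")
def dark(img,r0,r1,c0,c1,th):
    g=img[r0:r1,c0:c1].max(2); cs,_=cv2.findContours((g<th).astype(np.uint8),cv2.RETR_EXTERNAL,cv2.CHAIN_APPROX_NONE)
    for c in cs:
        if cv2.contourArea(c)>15: m=cv2.moments(c); print([m["m10"]/m["m00"]+c0,m["m01"]/m["m00"]+r0],cv2.contourArea(c),cv2.boundingRect(c))
print("side");dark(s0,240,262,255,285,50);print("top");dark(t0,200,222,215,242,50)
o1,d1=ray(S,268.4,249.2);o2,d2=ray(T,228,211.3)
a=np.linalg.lstsq(np.c_[d1,-d2],o2-o1,rcond=None)[0]; print("tri",o1+d1*a[0],o2+d2*a[1])
o=np.array([.533,.237]);f=np.array([.174,.985])
for n,y,z in(("brk",-.109,.058),("knobin",-.123,.04),("knobout",-.151,.04)):
    p=[*(o+f*y),z]; print(n,np.round(p,3),"side",proj(S,p).round(1),"top",proj(T,p).round(1))
print({k:np.round(v,3).tolist() for k,v in st().items() if k in("ee_pos","contact_force","moment","opening","grip_force")})
E
```

```text
time_s: 19.35
ee_pos: [0.5083, 0.0981, 0.024]
tcp_rot: [-2.408, -2.016, 0.002]
contact_force: [0.5, 0.1, 0.1]
opening: 0.752
grip_force: 0.0
side
top
[227.7032967032967, 211.1831501831502] 45.5 (8, 7, 10, 9)
tri [0.50950531 0.10120105 0.0409292 ] [0.50802383 0.10023918 0.04075773]
brk [0.514 0.13  0.058] side [260.9 251.6] top [217.3 208.9]
knobin [0.512 0.116 0.04 ] side [264.8 252.4] top [222.7 210.1]
knobout [0.507 0.088 0.04 ] side [271.8 246.9] top [232.1 211.7]
{'ee_pos': [0.508, 0.098, 0.024], 'contact_force': [0.443, -0.639, -0.434], 'moment': [-0.017, 0.02, -0.01], 'grip_force': 0.0, 'opening': 0.753}
```

```bash
python3 -m handwheel '[{"tx":0,"ty":0,"tz":0,"ax":0,"ay":0,"az":0},{"tx":0,"ty":0,"tz":0,"ax":0,"ay":0,"az":0},{"tx":0,"ty":0,"tz":0,"ax":0,"ay":0,"az":0}]' 0.48 20
python3 -m handwheel '[{"tx":2,"ty":0,"tz":2,"ax":0,"ay":0,"az":0},{"tx":2,"ty":0,"tz":4,"ax":0,"ay":0,"az":0},{"tx":2,"ty":0,"tz":4,"ax":0,"ay":0,"az":0}]'
python3 -m handwheel '[{"tx":0,"ty":0,"tz":2,"ax":0,"ay":0,"az":0},{"tx":0,"ty":0,"tz":4,"ax":0,"ay":0,"az":0},{"tx":0,"ty":0,"tz":4,"ax":0,"ay":0,"az":0}]'
```

```text
time_s: 19.82
ee_pos: [0.5091, 0.0981, 0.0243]
tcp_rot: [-2.409, -2.016, 0.0]
contact_force: [0.7, 0.7, 0.5]
opening: 0.48
grip_force: 0.0
time_s: 20.2
ee_pos: [0.5094, 0.1001, 0.0202]
tcp_rot: [-2.409, -2.017, 0.001]
contact_force: [0.9, -0.1, 0.1]
opening: 0.482
grip_force: 0.0
time_s: 20.58
ee_pos: [0.5095, 0.1, 0.0162]
tcp_rot: [-2.409, -2.016, 0.001]
contact_force: [0.1, -0.5, -0.1]
opening: 0.48
grip_force: 0.0
```

```bash
python3 -m handwheel '[{"tx":0,"ty":0,"tz":0,"ax":0,"ay":0,"az":0},{"tx":0,"ty":0,"tz":0,"ax":0,"ay":0,"az":0},{"tx":0,"ty":0,"tz":0,"ax":0,"ay":0,"az":0},{"tx":0,"ty":0,"tz":0,"ax":0,"ay":0,"az":0}]' 0.2 25
```

```text
time_s: 21.08
ee_pos: [0.5067, 0.1004, 0.0165]
tcp_rot: [-2.406, -2.016, 0.006]
contact_force: [-4.6, 0.7, 5.1]
opening: 0.268
grip_force: 24.4
```

```bash
python3 -m handwheel '[{"tx":0,"ty":-1,"tz":0,"ax":0,"ay":0,"az":0},{"tx":0,"ty":-2,"tz":0,"ax":0,"ay":0,"az":0},{"tx":0,"ty":-2,"tz":0,"ax":0,"ay":0,"az":0},{"tx":0,"ty":-2,"tz":0,"ax":0,"ay":0,"az":0}]' 0 50
```

```text
time_s: 21.58
ee_pos: [0.5067, 0.1004, 0.0166]
tcp_rot: [-2.409, -2.016, 0.002]
contact_force: [-3.7, 0.3, 7.4]
opening: 0.253
grip_force: 48.9
```

Held firmly. Now the pull.

```bash
python3 -m handwheel '[{"tx":-3,"ty":-2,"tz":0,"ax":0,"ay":0,"az":0},{"tx":-7,"ty":-2,"tz":0,"ax":0,"ay":0,"az":0},{"tx":-11,"ty":-2,"tz":0,"ax":0,"ay":0,"az":0},{"tx":-15,"ty":-2,"tz":0,"ax":0,"ay":0,"az":0},{"tx":-19,"ty":-2,"tz":0,"ax":0,"ay":0,"az":0},{"tx":-22,"ty":-2,"tz":0,"ax":0,"ay":0,"az":0},{"tx":-24,"ty":-2,"tz":0,"ax":0,"ay":0,"az":0},{"tx":-24,"ty":-2,"tz":0,"ax":0,"ay":0,"az":0}]'
python3 -m handwheel '[{"tx":-0.5,"ty":0,"tz":0,"ax":0,"ay":0,"az":0},{"tx":-1,"ty":0,"tz":0,"ax":0,"ay":0,"az":0},{"tx":-1,"ty":0,"tz":0,"ax":0,"ay":0,"az":0}]'
```

```text
time_s: 22.58
ee_pos: [0.5032, 0.0805, 0.0167]
tcp_rot: [-2.406, -2.018, -0.01]
contact_force: [1.4, 9.1, 1.5]
opening: 0.251
grip_force: 49.1
time_s: 22.95
ee_pos: [0.5031, 0.0799, 0.0167]
tcp_rot: [-2.405, -2.018, -0.011]
contact_force: [1.3, 8.8, 1.1]
opening: 0.251
grip_force: 49.1
```

```bash
python3 -m handwheel '[{"tx":-1,"ty":0,"tz":0,"ax":0,"ay":0,"az":0},{"tx":-2,"ty":0,"tz":0,"ax":0,"ay":0,"az":0},{"tx":-3,"ty":0,"tz":0,"ax":0,"ay":0,"az":0},{"tx":-4,"ty":0,"tz":0,"ax":0,"ay":0,"az":0},{"tx":-4,"ty":0,"tz":0,"ax":0,"ay":0,"az":0},{"tx":-4,"ty":0,"tz":0,"ax":0,"ay":0,"az":0}]'
python3 - <<'E'
from sink import *
s=ctrl.get_image("side");t=ctrl.get_image("top"); cv2.imwrite("pics/side7.png",s["color"]); run(s["color"])
g=lambda x:cv2.resize(x,(400,400)); cv2.imwrite("pics/c7.png",np.hstack([g(s["color"][150:340,160:350]),g(t["color"][120:270,140:290])]))
E
```

```text
time_s: 23.7
ee_pos: [0.5025, 0.0768, 0.0167]
tcp_rot: [-2.404, -2.018, -0.012]
contact_force: [1.4, 9.2, 1.3]
opening: 0.255
grip_force: 49.1
front sink mm 31.4 [  7.7   5.1   5.1 -61.6 -48.3 -15.    5.2   5.3   5.3   5.3   5.3]
end sink mm -37.6 [  -7.1   -8.3   -2.    -7.7   -8.8    7.2    7.1  -13.9  -32.6 -188. ]
```

View pics/c7.png

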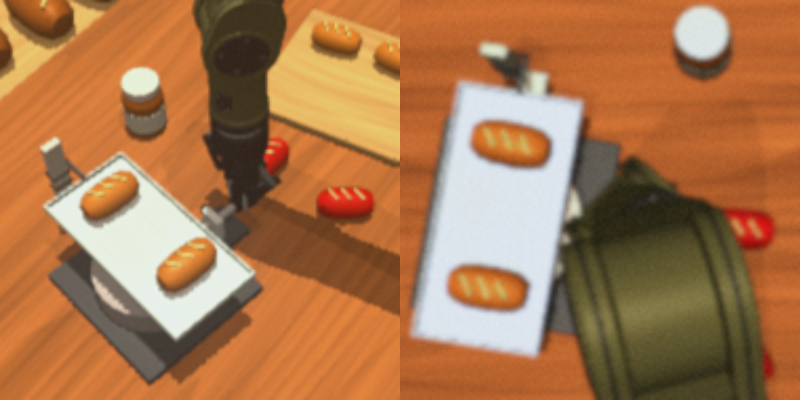

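The pan still reads about 31 mm with both rolls in place. The gripper holds the knob 24 mm back at 9.2 N, clear of the pan, so I hand it in.

```bash
python3 -c "
from workcell import ctrl
print(ctrl.job_done())"
```

```text
the job is handed in; nothing more can be done
None
```

The job is handed in, with no verdict shown: two rolls rest in the pan, sunk about 31–32 mm (just at the upper mark, inside the allowed 28–52.5 mm), two remain on the board, and the knob is held about 24 mm out.

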